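# Point out the route of an electrode

## Robot

A 6-joint arm with a two-finger parallel gripper is mounted at the origin on the work surface; the furniture and walls round the work are solid. World frame = base frame: x ahead of the robot, y to its left, z up, the work surface at z = 0. Lengths are in mm, angles in rad, forces in N, time in s.
With the tool pointing down it reaches from about 350 to 875 mm from the base axis. Payload 4.2 kg.
Tool frame: the origin (TCP) lies midway between the tips of the shut fingers; the grasp point (between the pads) lies 19 mm behind it; z points along the fingers, y is the direction in which the jaws open and shut (so a half turn about z gives the same grasp; the last joint's range is limited). The gripper opens to 85 mm and grips with 20 to 120 N. Pads are 22 mm wide; open, the fingers measure 114 mm over their backs; the gripper's body (76 mm by 85 mm) begins 54 mm behind the grasp point. The pads swing forward as they close: fully open they stand 13 mm farther back than shut.
Start: joints at [1.389, 0.385, 0.008, 0, -1.194, -0.259], TCP at [266.631, 565.25, 210.412] pointing down, gripper open.
Joint ranges: [-3.14, 3.14], [-1.21, 2.06], [-1.07, 1.41], [-3.16, 2.05], [-2.99, -0.16], [-3.1, 3.1]. Speed limits (rad/s): [2.79, 2.79, 3.14, 3.14, 3.14, 3.14].

## Interface

Orientations are given as a unit quaternion [x, y, z, w].
In Python, from bench import arm gives the robot as it stands. The module is installed in compiled form; this text tells all that it offers.
- The arm moves only by the tool drive_tool, never from a script. Its argument "increments" is a list of rows, each a list of 2 entries, a list of its own where there are three numbers: the shift along the world's x, y, z in mm, then the turn about the world's z in degrees. A call has 1 to 12 rows; each row is the pose to reach, as a shift and turn from the pose measured when the call began; what a row does not reach only later rows make up. A row lasts 1/10 s, in which the tool goes at most 50 mm and 8.59 degrees, less where a joint would pass 70% of its speed; a pose out of reach is approached as far as the arm can. A call with a gripper value outside its range is refused whole. "grip" is the gripper's target within -1 to 1 (shut at 1, half-way at 0, fully open at -1), set as the call begins (left out, the last holds). The fingers move at their own pace and stop on an object; the grip force is fixed at half the most. Time passes only in rows, so rows that repeat a pose let the fingers close. It gives the time, the measured TCP pose, the force and the opening at its end, in the units of the state.
- arm.read_state(): the state, without advancing time (a new reading comes with each control period).
- arm.get_image(name): name is "scene" or "top"; returns a dict with "img" (384x512x3 uint8, red, green, blue), "range_z" (384x512 float32, mm along the optical axis (not along the pixel's ray), 0 where there is no reading), "fx", "fy", "cx", "cy" (pixels), "distortion" ([k1, k2, p1, p2, k3] as OpenCV has them; the pictures are not rectified), "rvec" (rotation vector, rad) and "tvec" (3), from world to camera coordinates, as OpenCV has them. Camera axes: x right, y down, z forward; pixel columns grow to the right and rows downward; lengths in mm; the calibration is good to about 2 mm. A picture is of the moment at which its call begins.
- arm.job_done(): hands the job in, once; it reports no verdict.
The state is a dict: "clock": time; "joints": joint angles; "joint_vel": joint speeds; "joint_efforts": joint torques, N m; "position": TCP position; "ee_rot": TCP orientation; "contact_force": force on the tool from outside, world axes, zero at the start; "wrist_torque": the same for the moment, N m; "gripper_width": finger opening in mm.
Only numpy, scipy, OpenCV 4.12 (cv2) and the standard library are available. Lean on these libraries where they do the work, as an engineer would, in place of code of your own. Each camera call takes 0.05 s, during which the arm holds its last target. There are 200 camera calls.

## Task

Show a colleague the next job by pointing, in this order: at the copper electrode with three thin upright ribs, at the open gap between the two broad jaws of the vice where it will be clamped, and at the steel block whose pocket is empty, where it will then be tried. Each time bring the fingertips straight above the middle of the thing, about 2 to 3 cm over its top, and stay there for about two seconds; touch nothing at all, and do not bring the fingers down over the other two electrodes or the block with the core in it. Finish with the fingertips drawn up at least 20 cm above the bench.

Things in the scene. Their poses are not given: they have to be found in the camera images.
- ribs_top (a point): Top centre of the copper electrode to point at: square base 30x30 mm and 14 mm high, on it three thin upright parallel ribs side by side, 24 mm long; 40 mm high in all, loose on the bench right of the vice (-y side). The point is on its middle axis at the height of the rib tops, 40 mm above the bench. The point's z axis points up.
- blade_top (a point): Top centre of another copper electrode, not to be pointed at: the same 30x30x14 mm base with one thick upright blade (10x24 mm); 36 mm high in all. Loose, right of the vice; the three electrodes change places from run to run.
- pin_top (a point): Top centre of the third copper electrode, not to be pointed at: the same base with a tapering body that ends in a small pin; 37 mm high in all. Loose, right of the vice.
- vice_gap (a point): Middle of the open gap between the two jaws of the grey toolmaker's vice bolted to the bench, at the height of the jaw tops, 68 mm above the bench. It is the gap in the far half of the vice, beyond the sliding jaw, not the space with the bare screw in it. The gap is about 33 mm wide along the vice and 65 mm long across it; the vice is about 210 mm long with its screw handle, whose T-bar reaches 75 mm high, at the end toward the robot. The point's z axis points up.
- pocket_mouth (a point): Centre of the mouth of the empty pocket in the steel block to point at: block 66x88 mm, 36 mm high, loose on the bench left of the vice (+y side), with an open rectangular pocket about 46x66 mm and 22 mm deep in its top. The point is level with the rim, 36 mm above the bench. The point's z axis points up.
- core_top (a point): Top centre of the steel core that stands in the pocket of the other steel block (68x92 mm, 32 mm high), not to be pointed at; it tapers upward and its top is 61 mm above the bench. Left of the vice; the two blocks change places from run to run.
Things that resemble listed ones, but are neither listed nor needed, are in the scene too. What is shaped like the part that bears pocket_mouth but turquoise is not meant. Leave any brown look-alike of the part that bears ribs_top alone.

How it is judged (in metres and radians):
On the way, in this order (a step that is already met when the one before it is completed fails the run):
1. points at the three-ribbed electrode for 1.5 s (horizontal distance between the grasp point and ribs_top below 0.022 m and z of the grasp point in the frame of ribs_top between 0.02 and 0.07 m), for 1.5 s.
2. then points at the gap between the vice jaws for 1.5 s (horizontal distance between the grasp point and vice_gap below 0.025 m and z of the grasp point in the frame of vice_gap between 0.02 and 0.07 m), for 1.5 s.
3. then points at the empty pocket for 1.5 s (horizontal distance between the grasp point and pocket_mouth below 0.025 m and z of the grasp point in the frame of pocket_mouth between 0.02 and 0.07 m), for 1.5 s.
At the end, for the whole second after the job is handed in: the hand is drawn up (grasp point more than 17 cm above the bench), and the electrodes, the empty block and the core stand within 5 mm of where they stood (height (world z) of the grasp point above 0.17 m and distance of each of ribs_top, blade_top, pin_top, pocket_mouth, core_top from where it was at the start of the episode below 0.005 m); the robot touches nothing.
It fails at once if the fingers or the arm touch something (contact force between any of the fingers, the arm and anything else above 0.5 N).
It fails at once if an electrode, the empty block or the core is moved or lifted (distance of any of ribs_top, blade_top, pin_top, pocket_mouth, core_top from where it was at the start of the episode above 0.01 m).
It fails at once if the hand points at a wrong electrode or at the block with the core (grasp point within 50 mm of its top) (distance between the grasp point and blade_top below 0.05 m or distance between the grasp point and pin_top below 0.05 m or distance between the grasp point and core_top below 0.05 m).
It also fails if it takes over 51 s, if anything falls off the work surface, if the arm or the gripper's body presses on something with over 40 N, if the wrist force passes 120 N, or if a joint passes its speed limit or range.

## Working session

There is one attempt and no reset: what is moved stays moved. The work goes in short steps, Python scripts to look and compute and a tool call to move; the robot and the scene stay as the last step left them, time stands still between calls to the robot, and variables do not carry over. Pictures are saved under pics/ and viewed, about 8 in all and at most 12, crops included, and the job is handed in when it is done.

Besides the shell and the picture viewer there is one more tool, called after "Request:" in YAML: its name, and indented under it one key for each argument. drive_tool: Moves the arm, as the interface text tells. Its arguments: {"type":"object","properties":{"increments":{"type":"array","items":{"type":"array"}},"grip":{"type":"number"}},"required":["increments"]}

```bash
mkdir -p pics
cat > h.py <<'E'
import numpy as np, cv2, pickle
from bench import arm
def cap(n):
    d=arm.get_image(n); pickle.dump(d,open(n+'.pkl','wb')); return d
def load(n): return pickle.load(open(n+'.pkl','rb'))
def world(d):
    h,w=d['range_z'].shape
    K=np.array([[d['fx'],0,d['cx']],[0,d['fy'],d['cy']],[0,0,1]])
    u,v=np.meshgrid(np.arange(w),np.arange(h))
    p=cv2.undistortPoints(np.stack([u,v],-1).reshape(-1,1,2).astype(float),K,np.array(d['distortion'])).reshape(h,w,2)
    z=d['range_z'][...,None]; c=np.concatenate([p*z,z],-1)
    R=cv2.Rodrigues(np.array(d['rvec'],float))[0]
    return (c-np.array(d['tvec']).ravel())@R
E
python3 - <<'E'
from h import *
for n in('top','scene'):
    d=cap(n); cv2.imwrite(f'pics/{n}0.png',cv2.resize(d['img'][...,::-1],(800,600),interpolation=cv2.INTER_CUBIC))
    R=cv2.Rodrigues(np.array(d['rvec'],float))[0]; print(n,-R.T@np.array(d['tvec']).ravel(),R[2])
s=arm.read_state();print(s['clock'],s['position'],s['ee_rot'],s['gripper_width'])
E
```

```text
top [351.73097309 -43.4178197  979.86751539] [ 0.05076596 -0.02723659 -0.99833911]
scene [-420.43171211 -483.5598156   513.5759535 ] [ 0.8052266   0.40210541 -0.43579968]
0.1 [266.40288325 564.74990805 209.42363837] [ 9.75794472e-01 -2.18687348e-01 -1.61471387e-04  9.82829655e-04] 85.51393920909248
```

View pics/top0.png

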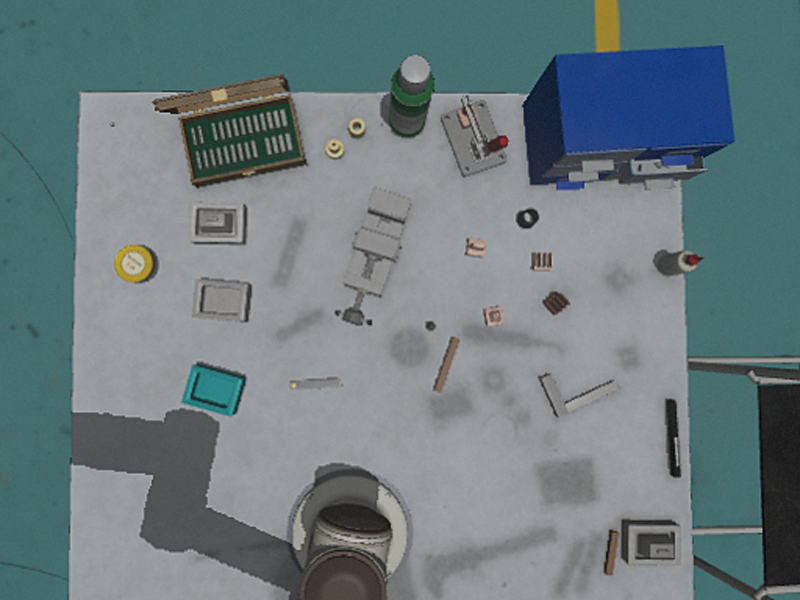

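View pics/scene0.png

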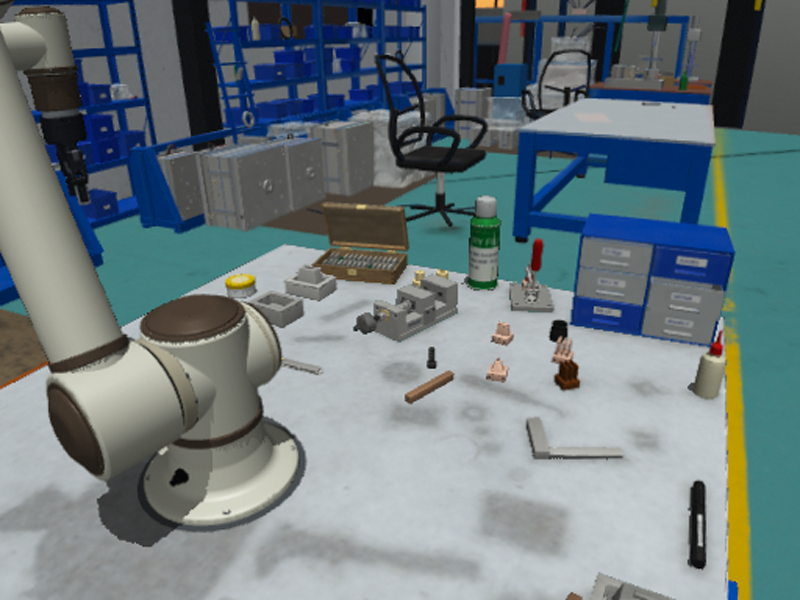

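The top view shows these candidates:
- **Electrodes:** (541,261) copper with ribs, (555,302) brown ribbed look-alike, (476,247) probably the blade, (493,316) the pin.
- **Blocks:** (221,300) empty steel, (218,224) steel with the core, (214,388) turquoise, (651,543) another cored block at lower right.
- **Vice:** centred near (375,240), with its handle at (353,316).

I choose the copper ribs at (541,261), the far gap at about (382,225), and the empty block at (221,300). Next I check these close up and measure them.

Run:
```python
from h import *
d=load('top'); W=world(d); s=512/800
im=d['img'][...,::-1]
def crop(u,v,r): 
    u,v=int(u*s),int(v*s); return cv2.resize(im[v-r:v+r,u-r:u+r],(400,400),interpolation=cv2.INTER_CUBIC)
sc=load('scene')['img'][...,::-1]
a=cv2.resize(sc[200:250,300:380],(400,250),interpolation=cv2.INTER_CUBIC)
b=cv2.resize(sc[165:225,220:300],(400,250),interpolation=cv2.INTER_CUBIC)
cv2.imwrite('pics/c1.png',np.vstack([np.hstack([crop(515,275,45),crop(378,240,45)])[:, :],np.hstack([a,b])[:200]]))
for nm,u,v,zl in(('ribs',541,261,25),('brown',555,302,25),('e1',476,247,20),('pin',493,316,20),('empty',221,300,28),('core',218,224,25),('vice',378,240,60)):
    r=45 if nm=='vice' else 24 if nm in('empty','core') else 12
    u,v=int(u*s),int(v*s); p=W[v-r:v+r,u-r:u+r].reshape(-1,3); 
    q=p[(p[:,2]>zl)&(p[:,2]<120)]
    R=cv2.minAreaRect(q[:,:2].astype(np.float32)); print(nm,len(q),'rect',np.round(R[0]),np.round(R[1]),round(R[2]),'mean',q.mean(0).round(),'zmax',np.percentile(q[:,2],95).round())
    b=p[(p[:,2]>8)&(p[:,2]<120)];print('   all',np.round(cv2.minAreaRect(b[:,:2].astype(np.float32))[0]))
# vice top height profile along length
u,v=int(378*s),int(240*s);p=W[v-60:v+60,u-40:u+40].reshape(-1,3);q=p[(p[:,2]>58)&(p[:,2]<90)]
R=cv2.minAreaRect(q[:,:2].astype(np.float32));c=np.array(R[0]);B=cv2.boxPoints(R);e=sorted([B[1]-B[0],B[2]-B[1]],key=np.linalg.norm)[1];e/=np.linalg.norm(e);e*=np.sign(e[0])
print('axis',e,c,R)
a=p[p[:,2]>15];n=np.array([-e[1],e[0]]);t=(a[:,:2]-c)@e;w=(a[:,:2]-c)@n
for k in range(-120,121,5):
    m=(t>=k)&(t<k+5)&(abs(w)<25)
    if m.sum():print(k,m.sum(),np.percentile(a[m,2],[10,50,90]).round(),end=' ')
```

```text
ribs 77 rect [ 472. -342.] [22. 23.] 87 mean [ 472. -343.   37.] zmax 43.0
   all [ 472. -342.]
brown 80 rect [ 399. -366.] [25. 22.] 41 mean [ 399. -366.   36.] zmax 43.0
   all [ 399. -366.]
e1 37 rect [ 498. -228.] [13. 25.] 13 mean [ 498. -225.   34.] zmax 40.0
   all [ 498. -226.]
pin 36 rect [ 378. -256.] [16. 15.] 0 mean [ 376. -255.   28.] zmax 35.0
   all [ 376. -256.]
empty 431 rect [406. 216.] [86. 66.] 85 mean [406. 215.  37.] zmax 40.0
   all [406. 216.]
core 776 rect [537. 225.] [69. 91.] 0 mean [536. 223.  38.] zmax 59.0
   all [555. 225.]
vice 953 rect [484. -45.] [ 67. 204.] 72 mean [509. -54.  68.] zmax 72.0
   all [483. -46.]
axis [ 0.94908774 -0.31501177] [472.61328125 -41.68377686] ((472.61328125, -41.68377685546875), (67.51610565185547, 226.77734375), 71.63847351074219)
-115 20 [58. 62. 67.] -110 26 [59. 64. 67.] -105 36 [45. 64. 68.] -100 26 [58. 64. 68.] -95 21 [54. 61. 66.] -90 12 [50. 54. 59.] -85 9 [51. 54. 59.] -80 8 [53. 54. 55.] -75 10 [52. 53. 55.] -70 8 [53. 54. 55.] -65 9 [52. 54. 56.] -60 14 [53. 56. 59.] -55 48 [34. 62. 65.] -50 38 [61. 63. 65.] -45 35 [62. 63. 66.] -40 37 [60. 63. 65.] -35 19 [32. 37. 57.] -30 34 [32. 35. 54.] -25 35 [32. 35. 54.] -20 35 [31. 35. 54.] -15 34 [29. 35. 55.] -10 33 [32. 34. 55.] -5 37 [23. 35. 55.] 0 46 [32. 47. 60.] 5 49 [33. 60. 68.] 10 38 [65. 69. 70.] 15 35 [67. 69. 71.] 20 40 [67. 69. 70.] 25 36 [67. 69. 71.] 30 36 [66. 69. 70.] 35 36 [68. 69. 70.] 40 38 [67. 69. 71.] 45 9 [68. 70. 71.] 50 11 [31. 35. 37.] 55 33 [20. 33. 35.] 60 33 [18. 33. 36.] 65 35 [19. 32. 36.] 70 46 [20. 33. 54.] 75 82 [34. 62. 71.] 80 37 [69. 70. 72.] 85 39 [68. 70. 72.] 90 35 [68. 70. 72.] 95 34 [68. 70. 72.] 100 36 [67. 69. 71.] 105 37 [67. 70. 72.] 110 19 [67. 69. 71.]
```

View pics/c1.png

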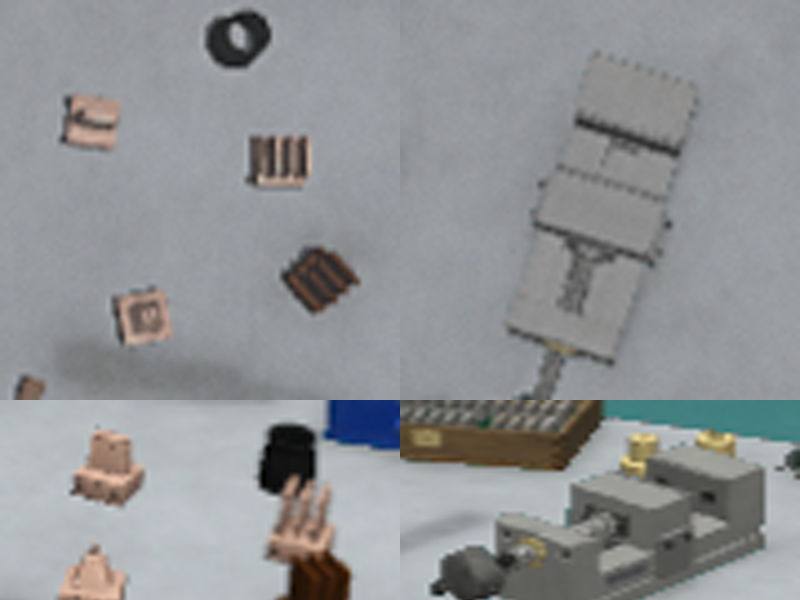

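The crop confirms the choice. The three separate copper ribs are at top px (541,261). The brown look-alike sits behind and left of the camera-side view, and the blade and pin are distinct. The vice gap lies between the far fixed jaw and the sliding jaw.

Targets:
- Ribs: (472,-342)
- Gap: (532,-61)
- Pocket: (406,216)

I travel at z of about 210 with the fingers mostly shut.

Request:
drive_tool:
  increments:
    - [[15, -35, 0], 0]
    - [[32, -72, 0], 0]
    - [[49, -110, 0], 0]
    - [[66, -148, 0], 0]
    - [[83, -186, 0], 0]
    - [[100, -224, 0], 0]
    - [[117, -262, 0], 0]
    - [[134, -300, 0], 0]
    - [[151, -338, 0], 0]
    - [[168, -376, 0], 0]
    - [[180, -405, 0], 0]
    - [[184, -415, 0], 0]
  grip: 0.7

```text
clock: 1.3
position: [450.6, 147.4, 209.1]
ee_rot: [0.975, -0.22, -0.001, 0.001]
contact_force: [0.3, 0.5, -0.0]
gripper_width: 12.8
```

Request:
drive_tool:
  increments:
    - [[2, -35, 0], 0]
    - [[4, -75, 0], 0]
    - [[6, -120, 0], 0]
    - [[8, -165, 0], 0]
    - [[10, -210, 0], 0]
    - [[12, -255, 0], 0]
    - [[14, -300, 0], 0]
    - [[16, -345, 0], 0]
    - [[18, -390, 0], 0]
    - [[20, -435, 0], 0]
    - [[21, -470, 0], 0]
    - [[21, -489, 0], 0]

```text
clock: 2.5
position: [471.6, -343.7, 208.1]
ee_rot: [0.975, -0.221, -0.001, 0.001]
contact_force: [0.1, -0.1, -0.3]
gripper_width: 12.7
```

Next I go down to TCP z of about 67, in two stages with a camera check between them.

Request:
drive_tool:
  increments:
    - [[0, 1, -12], 0]
    - [[0, 1, -27], 0]
    - [[0, 1, -42], 0]
    - [[0, 1, -57], 0]
    - [[0, 1, -72], 0]
    - [[0, 1, -87], 0]
    - [[0, 1, -98], 0]
    - [[0, 1, -104], 0]
    - [[0, 1, -106], 0]
    - [[0, 1, -106], 0]

```text
clock: 3.5
position: [471.8, -342.5, 102.2]
ee_rot: [0.975, -0.221, -0.001, 0.001]
contact_force: [0.4, -0.1, 0.5]
gripper_width: 13.0
```

Run:
```python
from h import *
d=cap('scene');c=d['img'][150:270,270:430,::-1]
cv2.imwrite('pics/r1.png',cv2.resize(c,(800,600),interpolation=cv2.INTER_CUBIC))
print(arm.read_state()['position'])
```

```text
[ 472.00713273 -342.73007464  102.61960911]
```

View pics/r1.png

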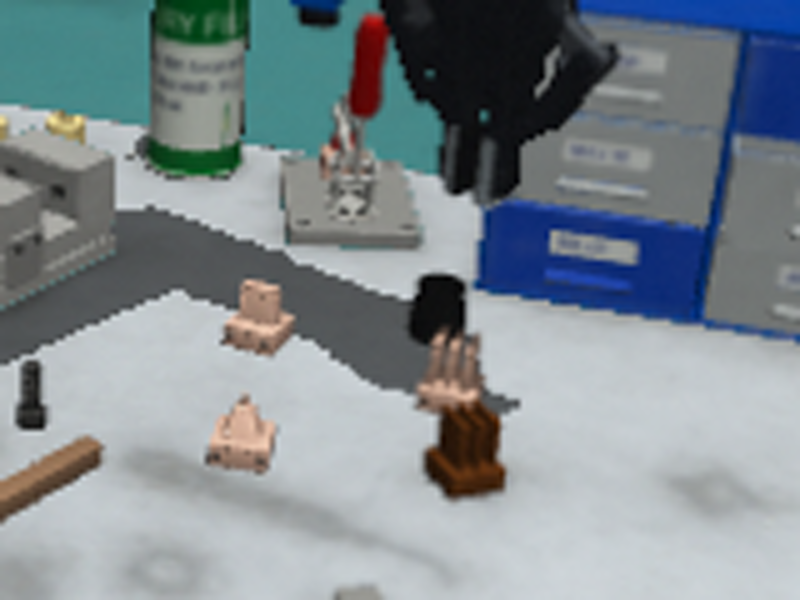

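The tips are at crop px (480,195), above the copper rib tops at (455,340), with the brown one in front. I check that the sideways offset agrees with the projection.

Run:
```python
from h import *
d=load('scene');K=np.array([[d['fx'],0,d['cx']],[0,d['fy'],d['cy']],[0,0,1]])
q=cv2.projectPoints(np.array([[472,-342.6,102.4],[472,-342,40],[472,-342,0]]),np.array(d['rvec'],float),np.array(d['tvec'],float),K,np.array(d['distortion']))[0].reshape(-1,2)
print((q-[270,150])*5)
W=world(d);h=cv2.cvtColor(d['img'],cv2.COLOR_RGB2HSV)
m=np.zeros(h.shape[:2],bool);m[214:230,352:368]=1
p=W[m];p=p[(p[:,2]>20)&(p[:,2]<50)&(p[:,0]>440)&(p[:,0]<510)];print(len(p),p.mean(0))
```

```text
[[466.83664757 229.42982772]
 [452.89721146 334.65497806]
 [444.92680326 399.1942521 ]]
62 [ 465.84255884 -343.88912426   32.05656837]
```

The rib position agrees between the two views to within a few mm. The tips look slightly higher than the TCP suggests, which is safe. I go down to z of about 66 and dwell.

Request:
drive_tool:
  increments:
    - [[0, 0, -8], 0]
    - [[0, 0, -18], 0]
    - [[0, 0, -27], 0]
    - [[0, 0, -33], 0]
    - [[0, 0, -36], 0]
    - [[0, 0, -36], 0]
    - [[0, 0, -36], 0]
    - [[0, 0, -36], 0]
    - [[0, 0, -36], 0]
    - [[0, 0, -36], 0]
    - [[0, 0, -36], 0]
    - [[0, 0, -36], 0]

```text
clock: 4.75
position: [472.0, -342.7, 66.7]
ee_rot: [0.975, -0.221, -0.001, 0.001]
contact_force: [-1.5, -0.0, 1.0]
gripper_width: 13.0
```

Run:
```python
from h import *
d=cap('scene');c=d['img'][150:270,270:430,::-1]
e=cap('top')['img'][120:240,270:430,::-1]
cv2.imwrite('pics/r2.png',np.hstack([cv2.resize(x,(400,300),interpolation=cv2.INTER_CUBIC) for x in(c,e)]))
```

```text
(no output)
```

View pics/r2.png

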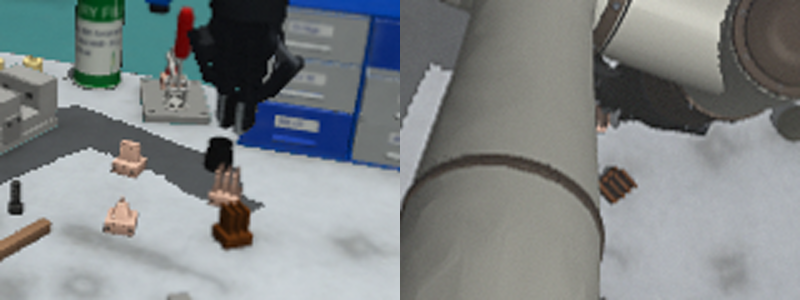

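Request:
drive_tool:
  increments:
    - [[0, 0, 0], 0]
    - [[0, 0, 0], 0]
    - [[0, 0, 0], 0]
    - [[0, 0, 0], 0]
    - [[0, 0, 0], 0]
    - [[0, 0, 0], 0]
    - [[0, 0, 0], 0]
    - [[0, 0, 0], 0]
    - [[0, 0, 0], 0]
    - [[0, 0, 0], 0]
    - [[0, 0, 0], 0]
    - [[0, 0, 0], 0]

```text
clock: 6.05
position: [472.0, -342.7, 66.6]
ee_rot: [0.975, -0.221, -0.001, 0.001]
contact_force: [-0.6, -0.8, -0.2]
gripper_width: 13.0
```

The tips appear higher and further right than predicted, so I measure them by depth.

Run:
```python
from h import *
d=load('scene');W=world(d);m=np.zeros(W.shape[:2],bool);m[150:215,340:395]=1
m&=d['range_z']>0
p=W[m];g=(np.hypot(p[:,0]-472,p[:,1]+342)<70)&(p[:,2]>45)&(p[:,2]<200);p=p[g]
for z in range(45,150,8):
    q=p[(p[:,2]>=z)&(p[:,2]<z+8)]
    if len(q):print(z,len(q),q.mean(0).round(),q.min(0).round(),q.max(0).round())
```

```text
85 14 [ 466. -343.   90.] [ 457. -357.   87.] [ 483. -331.   92.]
93 35 [ 464. -345.   97.] [ 455. -363.   93.] [ 477. -326.  100.]
101 48 [ 465. -345.  105.] [ 454. -363.  101.] [ 481. -325.  109.]
109 48 [ 466. -345.  113.] [ 454. -364.  109.] [ 484. -324.  117.]
117 41 [ 465. -345.  121.] [ 453. -364.  118.] [ 486. -324.  125.]
125 40 [ 465. -341.  129.] [ 452. -363.  125.] [ 482. -317.  133.]
133 87 [ 464. -344.  137.] [ 442. -382.  133.] [ 485. -305.  141.]
141 96 [ 466. -343.  145.] [ 440. -387.  141.] [ 500. -301.  149.]
149 95 [ 464. -344.  153.] [ 439. -393.  149.] [ 498. -295.  157.]
```

By depth the tips are centred to within a few mm, but their lowest point is at z≈87, with the gripper not fully shut. That puts them about 45 mm over the ribs, within the judged band but higher than asked. I drop another 12 mm, which is safe by either reading, and dwell.

Request:
drive_tool:
  increments:
    - [[0, 0, -4], 0]
    - [[0, 0, -8], 0]
    - [[0, 0, -12], 0]
    - [[0, 0, -12], 0]
    - [[0, 0, -12], 0]
    - [[0, 0, -12], 0]
    - [[0, 0, -12], 0]
    - [[0, 0, -12], 0]
    - [[0, 0, -12], 0]
    - [[0, 0, -12], 0]
    - [[0, 0, -12], 0]
    - [[0, 0, -12], 0]

```text
clock: 7.25
position: [472.0, -342.7, 54.6]
ee_rot: [0.975, -0.221, -0.001, 0.001]
contact_force: [-0.2, 0.8, -0.8]
gripper_width: 13.0
```

Request:
drive_tool:
  increments:
    - [[0, 0, 0], 0]
    - [[0, 0, 0], 0]
    - [[0, 0, 0], 0]
    - [[0, 0, 0], 0]
    - [[0, 0, 0], 0]
    - [[0, 0, 0], 0]
    - [[0, 0, 0], 0]
    - [[0, 0, 0], 0]
    - [[0, 0, 0], 0]
    - [[0, 0, 0], 0]
    - [[0, 0, 0], 0]
    - [[0, 0, 0], 0]

```text
clock: 8.45
position: [472.0, -342.7, 54.7]
ee_rot: [0.975, -0.221, -0.001, 0.001]
contact_force: [-0.5, 0.2, 0.1]
gripper_width: 12.9
```

Request:
drive_tool:
  increments:
    - [[0, 0, 15], 0]
    - [[0, 0, 35], 0]
    - [[0, 0, 60], 0]
    - [[0, 0, 85], 0]
    - [[0, 0, 110], 0]
    - [[0, 0, 130], 0]
    - [[0, 0, 142], 0]
    - [[0, 0, 145], 0]

```text
clock: 9.25
position: [472.6, -343.0, 201.1]
ee_rot: [0.975, -0.221, 0.001, 0.002]
contact_force: [-0.1, 0.3, 0.3]
gripper_width: 12.9
```

Request:
drive_tool:
  increments:
    - [[3, 15, 0], 0]
    - [[9, 40, 0], 0]
    - [[15, 70, 0], 0]
    - [[22, 100, 0], 0]
    - [[28, 130, 0], 0]
    - [[35, 160, 0], 0]
    - [[41, 190, 0], 0]
    - [[47, 220, 0], 0]
    - [[53, 248, 0], 0]
    - [[58, 270, 0], 0]
    - [[60, 280, 0], 0]
    - [[60, 281, 0], 0]

```text
clock: 10.45
position: [532.1, -60.7, 200.1]
ee_rot: [0.975, -0.22, -0.0, 0.002]
contact_force: [0.2, 0.5, 0.3]
gripper_width: 12.9
```

Now the gap: down to TCP z of about 86, then dwell.

Request:
drive_tool:
  increments:
    - [[0, 0, -12], 0]
    - [[0, 0, -28], 0]
    - [[0, 0, -46], 0]
    - [[0, 0, -64], 0]
    - [[0, 0, -82], 0]
    - [[0, 0, -96], 0]
    - [[0, 0, -105], 0]
    - [[0, 0, -107], 0]
    - [[0, 0, -107], 0]

```text
clock: 11.35
position: [532.0, -61.2, 92.8]
ee_rot: [0.975, -0.22, -0.0, 0.002]
contact_force: [-0.3, 0.5, 0.2]
gripper_width: 12.9
```

Run:
```python
from h import *
d=cap('scene');c=d['img'][130:250,200:360,::-1]
cv2.imwrite('pics/v1.png',cv2.resize(c,(800,600),interpolation=cv2.INTER_CUBIC))
```

```text
(no output)
```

View pics/v1.png

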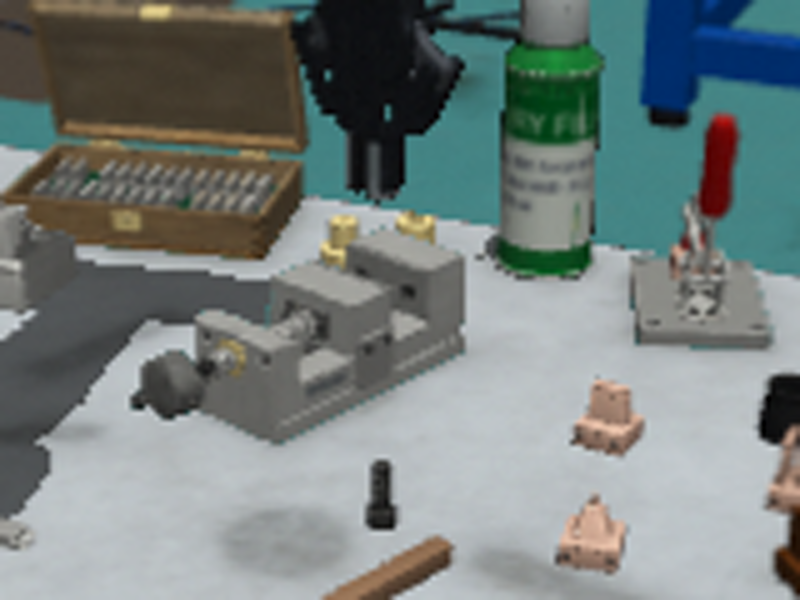

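The tips are at (375,195), above the gap between the jaws at about (370,265), with clear air below. I lower a few more mm and dwell.

Request:
drive_tool:
  increments:
    - [[0, 0, -4], 0]
    - [[0, 0, -8], 0]
    - [[0, 0, -8], 0]
    - [[0, 0, -8], 0]
    - [[0, 0, -8], 0]
    - [[0, 0, -8], 0]
    - [[0, 0, -8], 0]
    - [[0, 0, -8], 0]
    - [[0, 0, -8], 0]
    - [[0, 0, -8], 0]
    - [[0, 0, -8], 0]
    - [[0, 0, -8], 0]

```text
clock: 12.6
position: [532.4, -61.0, 85.4]
ee_rot: [0.975, -0.22, 0.0, 0.002]
contact_force: [-0.2, 0.2, -0.3]
gripper_width: 12.6
```

Request:
drive_tool:
  increments:
    - [[0, 0, 0], 0]
    - [[0, 0, 0], 0]
    - [[0, 0, 0], 0]
    - [[0, 0, 0], 0]
    - [[0, 0, 0], 0]
    - [[0, 0, 0], 0]
    - [[0, 0, 0], 0]
    - [[0, 0, 0], 0]
    - [[0, 0, 0], 0]
    - [[0, 0, 0], 0]
    - [[0, 0, 0], 0]

```text
clock: 13.7
position: [532.4, -61.1, 85.4]
ee_rot: [0.975, -0.22, 0.0, 0.002]
contact_force: [-0.5, 0.5, 0.2]
gripper_width: 13.1
```

Request:
drive_tool:
  increments:
    - [[0, 0, 15], 0]
    - [[0, 0, 35], 0]
    - [[0, 0, 60], 0]
    - [[0, 0, 85], 0]
    - [[0, 0, 105], 0]
    - [[0, 0, 115], 0]
    - [[0, 0, 118], 0]

```text
clock: 14.4
position: [532.8, -61.0, 204.3]
ee_rot: [0.975, -0.22, 0.001, 0.002]
contact_force: [0.5, -0.2, -0.6]
gripper_width: 12.8
```

Request:
drive_tool:
  increments:
    - [[-6, 14, 0], 0]
    - [[-17, 38, 0], 0]
    - [[-30, 66, 0], 0]
    - [[-43, 94, 0], 0]
    - [[-56, 122, 0], 0]
    - [[-69, 150, 0], 0]
    - [[-82, 178, 0], 0]
    - [[-95, 206, 0], 0]
    - [[-108, 236, 0], 0]
    - [[-119, 260, 0], 0]
    - [[-125, 274, 0], 0]
    - [[-126, 277, 0], 0]

```text
clock: 15.6
position: [405.2, 217.1, 203.2]
ee_rot: [0.976, -0.219, 0.0, 0.002]
contact_force: [-1.0, 0.6, -0.3]
gripper_width: 12.8
```

Request:
drive_tool:
  increments:
    - [[1, -1, -12], 0]
    - [[1, -1, -30], 0]
    - [[1, -1, -50], 0]
    - [[1, -1, -70], 0]
    - [[1, -1, -90], 0]
    - [[1, -1, -110], 0]
    - [[1, -1, -126], 0]
    - [[1, -1, -135], 0]
    - [[1, -1, -138], 0]
    - [[1, -1, -138], 0]

```text
clock: 16.6
position: [406.1, 215.9, 64.9]
ee_rot: [0.976, -0.219, 0.0, 0.003]
contact_force: [0.4, 0.5, 0.3]
gripper_width: 12.7
```

Run:
```python
from h import *
d=cap('scene');c=d['img'][130:250,110:270,::-1]
cv2.imwrite('pics/p1.png',cv2.resize(c,(800,600),interpolation=cv2.INTER_CUBIC))
```

```text
(no output)
```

View pics/p1.png

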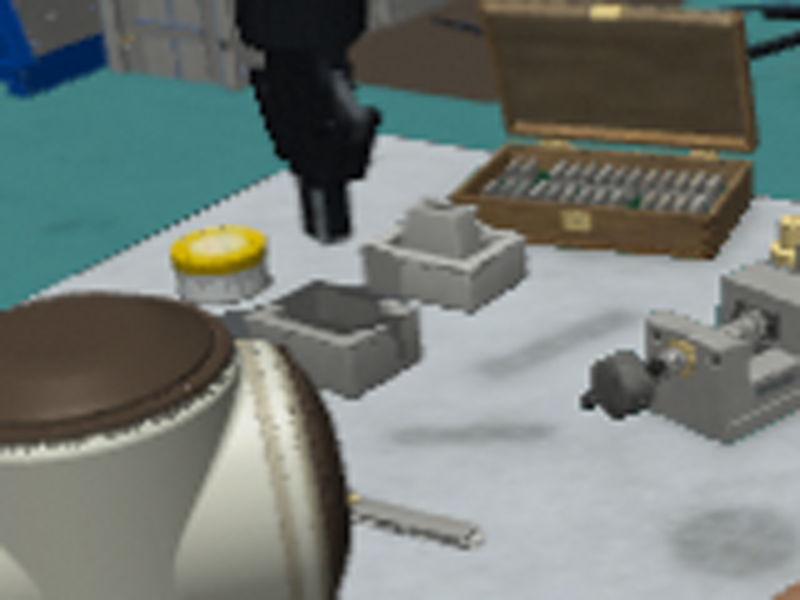

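The tips are at (328,240), above the empty pocket centred at about (335,310). The cored block at (445,250) is clear. I lower 10 mm, dwell, then raise.

Request:
drive_tool:
  increments:
    - [[0, 0, -5], 0]
    - [[0, 0, -10], 0]
    - [[0, 0, -10], 0]
    - [[0, 0, -10], 0]
    - [[0, 0, -10], 0]
    - [[0, 0, -10], 0]
    - [[0, 0, -10], 0]
    - [[0, 0, -10], 0]
    - [[0, 0, -10], 0]
    - [[0, 0, -10], 0]
    - [[0, 0, -10], 0]
    - [[0, 0, -10], 0]

```text
clock: 17.85
position: [406.4, 216.3, 55.5]
ee_rot: [0.976, -0.219, 0.0, 0.002]
contact_force: [-0.4, 0.6, -0.8]
gripper_width: 13.1
```

Request:
drive_tool:
  increments:
    - [[0, 0, 0], 0]
    - [[0, 0, 0], 0]
    - [[0, 0, 0], 0]
    - [[0, 0, 0], 0]
    - [[0, 0, 0], 0]
    - [[0, 0, 0], 0]
    - [[0, 0, 0], 0]
    - [[0, 0, 0], 0]
    - [[0, 0, 0], 0]
    - [[0, 0, 0], 0]
    - [[0, 0, 0], 0]

```text
clock: 18.95
position: [406.4, 216.3, 55.4]
ee_rot: [0.976, -0.219, 0.0, 0.002]
contact_force: [-0.9, -0.2, -0.2]
gripper_width: 12.7
```

Request:
drive_tool:
  increments:
    - [[0, 0, 15], 0]
    - [[0, 0, 35], 0]
    - [[0, 0, 60], 0]
    - [[0, 0, 85], 0]
    - [[0, 0, 110], 0]
    - [[0, 0, 135], 0]
    - [[0, 0, 160], 0]
    - [[0, 0, 180], 0]
    - [[0, 0, 190], 0]
    - [[0, 0, 193], 0]
    - [[0, 0, 193], 0]
    - [[0, 0, 193], 0]

```text
clock: 20.15
position: [405.9, 215.8, 247.2]
ee_rot: [0.976, -0.219, -0.0, 0.003]
contact_force: [-0.7, 0.9, 0.1]
gripper_width: 12.9
```

Run:
```python
from h import *
import pickle
a=load('scene'); b=cap('scene')
# electrodes: compare with picture taken before (electrode region)
print(np.abs(a['img'][195:250,300:380].astype(int)-b['img'][195:250,300:380]).mean())
s=arm.read_state();print(s['clock'],s['position'],s['contact_force'])
W=world(b);p=W[180:215,160:215].reshape(-1,3);q=p[(p[:,2]>28)&(p[:,2]<45)&(abs(p[:,0]-406)<60)&(abs(p[:,1]-216)<60)];print('pocket',cv2.minAreaRect(q[:,:2].astype(np.float32)))
arm.job_done()
```

```text
1.3888636363636364
20.2 [405.93910802 215.83163479 247.21034502] [-0.76730013 -0.37184485  0.13933997]
pocket ((402.3717346191406, 214.95574951171875), (85.91149139404297, 68.99940490722656), 83.73676300048828)
the job is handed in; nothing more can be done
```

I pointed at all three in order: the copper three-ribbed electrode, the far gap of the vice, and the empty steel block. Each got at least 2 s of dwell. I then drew the hand up to z = 247 mm and handed the job in at about 20 s; no verdict was reported.

| Thing pointed at | TCP position held (mm) |
|---|---|
| Three-ribbed electrode | (472, -343), z 67 then 55 |
| Vice gap | (532, -61), z 85 |
| Empty pocket | (406, 216), z 55 |

- **Contact:** force readings stayed at noise level, at most about 1.5 N on one axis, and the pictures showed open air under the tips each time.
- **Things left in place:** the electrode area looked unchanged in the last picture. The empty block measured within about 4 mm of its first estimate, from a different camera, so that is a rough check. I did not re-measure the core.
- **Disagreement:** at the electrode, depth showed the fingertips about 20 mm higher than the reported TCP. I lowered each hover about 10 mm below my first plan (TCP about 27 mm over the top). The final fingertip height was therefore between 15 and 20 mm over each top by the TCP, and about 35 to 40 mm by the camera. The grasp point came out about 34 to 38 mm above each top, inside the judged band.

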